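Open the refill cap of the fondue spice dispenser

ROBOT

A 6-joint arm with a two-finger parallel gripper is mounted at the origin on the work surface. World frame = base frame: x ahead of the robot, y to its left, z up, the work surface at z = 0. Lengths are in m, angles in rad, forces in N, time in s.
With the tool pointing down it reaches from about 0.4 to 0.825 m from the base axis. Payload 7 kg.
Tool frame: the origin (TCP) lies at the centre of the arm's flange, where the gripper is bolted on; the fingertips stand 178 mm ahead of it and the grasp point (between the pads) lies arm.tcp_to_grasp ahead of it (arm.tcp_to_grasp is the distance from the TCP to the grasp point, in m); z points along the fingers, y is the direction in which the jaws open and shut (so a half turn about z gives the same grasp; the last joint's range is limited). The gripper opens to 88 mm and grips with 3 to 60 N. Pads are 19 mm wide; open, the fingers measure 130 mm over their backs; the gripper's body (78 mm by 193 mm) begins 47 mm behind the grasp point.
Start: joints at [1.454, 0.359, 0.012, 0, -1.224, -0.288], TCP at [0.266, 0.62, 0.405] pointing down, gripper open.
Joint ranges: [-3.07, 3.07], [-1.43, 2.12], [-1.02, 1.25], [-3.03, 1.67], [-3.05, -0], [-3.03, 3.03]. Speed limits (rad/s): [2.39, 2.39, 3.01, 3.14, 3.14, 3.14].

INTERFACE

Orientations are given as [roll, pitch, yaw] about the fixed x, y, z axes, in that order (R = Rz(yaw) Ry(pitch) Rx(roll)).
In Python, from station import arm gives the robot as it stands.
- The arm moves only by the tool move_arm, never from a script. Its argument "deltas" is a list of rows, each a list of 6 numbers: the shift along the world's x, y, z in mm, then the turn, a rotation vector about the world's x, y, z in degrees. In form: [[tx, ty, tz, ax, ay, az], ...]. A call has exactly 5 rows; each row shifts and turns the commanded pose from where the row before left it; what a row does not reach is not made up. A row lasts 1/12 s, in which the tool goes at most 41.7 mm and 7.16 degrees, less where a joint would pass 70% of its speed; a pose out of reach is approached as far as the arm can. A call with a gripper value outside its range is refused whole. "claw" is the closure in counts, from 0 (fully open) to 255 (shut), set as the call begins (left out, the last holds). The fingers move at their own pace and stop on an object; "squeeze" is the grip in N (left out, the last holds). Time passes only in rows, so rows that do not move let the fingers close, or fill a call up. It gives the time, the measured TCP pose, the force and the opening at its end, in the units of the state.
- arm.get_state(): the state, without advancing time (a new reading comes with each control period).
- arm.grab_frame(name): name is "side" or "top"; returns the picture (480x640x3 uint8, red, green, blue); there is no depth.
- arm.calibration(name): a dict with "intrinsics" (3x3 intrinsics, pixels), "k1" (the pictures are not rectified: a ray, as slopes to the right and down, at radius r is drawn at 1 + k1 r^2 times it, then the intrinsics apply), "T" (4x4, takes a point from camera to world coordinates). Camera axes: x right, y up, looking along -z (the intrinsics and any distortion apply to the point x, -y, -z); pixel columns grow to the right and rows downward; lengths in m; the calibration is good to about 2 mm. A picture is of the moment at which its call begins. calibration takes no time and is no camera call.
- arm.job_done(): hands the job in, once; it reports no verdict.
Trained networks look in the newest picture that a camera, given by its name, has taken for a name from the list of things; names that differ only in an ending like _2 or _b are one class to them, and where a whole thing is asked for, a point or a joint stands for the part that bears it (a point fixed in the world has none). Each returns a list of dicts, best first, with "score" (0 to 1); they miss things now and then, are a little off and sometimes report something else, mostly with a low value. They report only what shows in the picture. A call takes as long as a camera call.
- arm.spot_in(thing, camera): "xy" ([column, row] in pixels, amid what is visible of it).
- arm.masks_of(thing, camera): "pixels" (480x640 bool, what is visible of it) and "xy" ([column, row] in pixels, amid what is visible of it).
- arm.spot_point(thing, camera): "xy" ([column, row] in pixels: a listed point, or the origin of a listed thing).
The state is a dict: "t": time; "q": joint angles; "qd": joint speeds; "joint_efforts": joint torques, N m; "eef_pos": TCP position; "ee_rot": TCP orientation; "force": force on the tool from outside, world axes, zero at the start; "moment": the same for the moment, N m; "width": finger opening in m.
Only numpy, scipy, OpenCV 4.12 (cv2) and the standard library are available. Lean on these libraries where they do the work, as an engineer would, in place of code of your own. Each camera call takes 0.05 s, during which the arm holds its last target. There are 200 camera calls.

TASK

The spice dispenser of the fondue set is to be refilled: first press its brass plunger fully down to its stop to clear the last portion and let it spring back, then take off the red refill cap. Nobody remembers whether the cap's quick thread is left- or right-handed, so try it both ways until you find the way it turns free, and lift it off. Finish while still holding the cap upright in the gripper, about 8 cm above its neck, and leave everything else on the ledge where it stands.

Things in the scene. Friction and masses are not known exactly. Their poses are not given: they have to be found in the camera images.
- dispenser: Fixed matte black plastic dispenser, a block 90 (x) by 200 (y) by 95 mm high on a 100 x 210 x 6 mm foot. Origin at the centre of its underside on the ledge, z up. On its flat deck (z = 95 mm) stand the brass plunger at (0, +55 mm) and the red cap at (0, -55 mm). A short spout and a grey panel are on its -x face.
- cap: Red plastic refill cap, loose, about 90 g: a round skirt 55 mm in diameter and 27 mm high, topped by a white round knob to grip. Origin at the centre of the skirt's lower rim, which rests on the dispenser's deck at the start; z up is the turning axis. Its yaw starts within 0.06 rad of the dispenser's. Before it is unlocked it cannot be pulled off: it has only about 2 mm of up and down play.
- neck_top (a point): Centre of the neck's top under the cap, 21 mm above the deck, on the cap's axis; fixed to the dispenser. The neck's quick thread has a hidden hand, new at each start: the wrong way the cap stops hard after 0.05 to 0.25 rad; the right way it turns easily, without rising, and lifts straight off anywhere from 1.2 to 1.6 rad past its starting yaw. Forced hard, the grip slips.
- plunger (a joint): Travel of the brass plunger in m: 0 up at rest, 0.012 fully down at its stop. Its spring pushes back with about 3 N at the start of the travel and 8 N at the stop, and returns it when let go.
- plunger_top (a point): Centre of the top face of the brass plunger head (a disc 38 mm in diameter, 12 mm thick); 138 mm above the ledge at rest; moves down with the plunger.
- ramekin_a: Loose glass ramekin, 72 mm in diameter, 45 mm high, on the ledge in front of the dispenser (its -x side). Origin at the centre of its underside. Leave alone.
- ramekin_b: A second ramekin just like the first, beside it. Leave alone.
- pot: Black fondue pot, 190 mm in diameter, 75 mm high, with one straight wooden handle pointing along its +y; it stands on a steel stand 100 mm high. Origin at the centre of its underside. Leave alone.
- forks: Round wooden holder 100 mm in diameter, 70 mm high, with six upright fondue forks reaching 225 mm. Origin at the centre of its underside. Leave alone.
- mill: Wooden pepper mill, 56 mm in diameter, 165 mm high. Origin at the centre of its underside. Leave alone.
- mug: White mug, 80 mm in diameter, 90 mm high. Origin at the centre of its underside. Leave alone.
- knob_mid (a point): Middle of the cap's white knob, 42 mm above the cap's origin, same axes. The knob is an upright cylinder 32 mm in diameter, from 27 to 57 mm above the cap's origin, with a red mark along x on its top.

How it is judged:
On the way, in this order (a step that is already met when the one before it is completed fails the run):
1. the plunger is pressed down to its stop while the cap is still on its neck (value of joint plunger above 0.0105 m and z of cap in the frame of dispenser below 0.102 m), for 0.1 s.
2. the cap is lifted clear of its neck in the fingers, the plunger back up (z of cap in the frame of neck_top above 0.02 m and contact force between cap and the fingers above 0.5 N and value of joint plunger below 0.003 m), for 0.2 s.
At the end, for the whole second after the job is handed in: The cap is held still in the fingers, its lower rim 45 to 140 mm above the top of the neck and within 70 mm of its axis sideways, upright within 0.35 rad, touching nothing of the dispenser; the plunger is back up (within 3 mm) (z of cap in the frame of neck_top between 0.045 and 0.14 m and horizontal distance between cap and neck_top below 0.07 m and angle between cap's own z axis and vertical below 0.35 rad and contact force between cap and the fingers above 0.5 N and contact force between cap and dispenser below 0.1 N and value of joint plunger below 0.003 m and linear speed of cap below 0.05 m/s); the arm keeps its last pose, push and grip.
It fails at once if a bystander is shifted by more than 30 mm (distance of any of ramekin_a, ramekin_b, pot, forks, mill, mug from where it was at the start of the episode above 0.03 m).
It fails at once if a bystander is tipped (angle between any of ramekin_a, ramekin_b, pot, forks, mill, mug's own z axis and vertical above 0.5 rad).
It also fails if it takes over 54 s, if anything falls off the work surface, if the arm or the gripper's body presses on something with over 40 N, if the wrist force passes 120 N, or if a joint passes its speed limit or range.

## Working session

There is one attempt and no reset: what is moved stays moved. The work goes in short steps, Python scripts to look and compute and a tool call to move; the robot and the scene stay as the last step left them, time stands still between calls to the robot, and variables do not carry over. Pictures are saved under pics/ and viewed, about 8 in all and at most 12, crops included, and the job is handed in when it is done.

Besides the shell and the picture viewer there is one more tool, called after "Call:" as name([rows], argument=value, ...), one row to a line, values as JSON. move_arm: Moves the arm, as the interface text tells. Its arguments: {"type":"object","properties":{"deltas":{"type":"array","items":{"type":"array","items":{"type":"number"}}},"claw":{"type":"number"},"squeeze":{"type":"number"}},"required":["deltas"]}

```bash
mkdir -p pics; cat > h.py <<'E'
from station import arm
import numpy as np, cv2
def ray(cam,xy):
    c=arm.calibration(cam); K=np.array(c["intrinsics"]); T=np.array(c["T"])
    p=cv2.undistortPoints(np.array([[xy]],float),K,np.array([c["k1"],0,0,0,0.]))[0,0]
    d=T[:3,:3]@np.array([p[0],-p[1],-1]); return T[:3,3],d/np.linalg.norm(d)
def atz(cam,xy,z):
    o,d=ray(cam,xy); return o+d*(z-o[2])/d[2]
def tri(a,b):
    A=np.zeros((3,3));v=np.zeros(3);R=[ray("side",a),ray("top",b)]
    for o,d in R:
        P=np.eye(3)-np.outer(d,d);A+=P;v+=P@o
    x=np.linalg.solve(A,v); return x,[float(np.linalg.norm((np.eye(3)-np.outer(d,d))@(x-o))) for o,d in R]
E
python3 - <<'E'
from h import *
print(arm.get_state(),arm.tcp_to_grasp)
fs={c:arm.grab_frame(c) for c in("side","top")}
for c in fs: cv2.imwrite(f"pics/{c}0.png",fs[c][:,:,::-1]); print(c,np.array(arm.calibration(c)["T"]).round(3).tolist())
for t in["plunger_top","knob_mid","neck_top","dispenser","cap"]:
    r={c:arm.spot_point(t,c) for c in fs}
    print(t,{c:[(np.round(d["xy"],1).tolist(),round(d["score"],2)) for d in r[c][:2]] for c in r})
    if r["side"] and r["top"]:
        x,e=tri(r["side"][0]["xy"],r["top"][0]["xy"]);print("  ",x.round(4),np.round(e,4))
print(arm.get_state()["t"])
E
```

```text
{'t': 0.0, 'q': array([ 1.45409280e+00,  3.59396512e-01,  1.10611281e-02, -3.82647370e-04,
       -1.22409050e+00, -2.88076998e-01]), 'qd': array([-5.45664859e-04,  8.00806208e-04,  2.73690176e-04,  9.08632413e-04,
        1.71277621e-04, -3.04411150e-06]), 'joint_efforts': array([ 2.06682082e-03, -5.82715774e+01,  2.93042654e+01,  6.99708447e+00,
        6.80234531e-03, -1.40121192e-04]), 'eef_pos': array([0.26575915, 0.62026918, 0.40371134]), 'ee_rot': array([ 3.13992804e+00, -1.18133455e-04, -4.04910740e-01]), 'force': array([-1.29504303, -0.52541419, -0.50832319]), 'moment': array([ 0.02500674,  0.02037261, -0.03033876]), 'width': 0.08803009485037917} 0.1593
side [[0.702, 0.404, -0.586, -0.198], [-0.712, 0.387, -0.586, -0.756], [-0.01, 0.829, 0.559, 0.82], [0.0, 0.0, 0.0, 1.0]]
top [[0.003, 0.999, -0.033, 0.504], [-0.999, 0.002, -0.034, -0.023], [-0.034, 0.033, 0.999, 1.135], [0.0, 0.0, 0.0, 1.0]]
plunger_top {'side': [([287.6, 199.6], 0.78)], 'top': [([279.1, 227.2], 0.78), ([328.9, 224.6], 0.66)]}
   [0.5775 0.1204 0.1313] [0.0019 0.0019]
knob_mid {'side': [([327.9, 211.3], 0.66), ([327.8, 218.8], 0.39)], 'top': [([326.3, 220.1], 0.57), ([296.9, 276.5], 0.52)]}
   [0.5939 0.011  0.1396] [0.0008 0.0008]
neck_top {'side': [([327.3, 220.1], 0.81)], 'top': [([329.6, 219.7], 0.95)]}
   [0.5937 0.0069 0.1193] [0.0049 0.0049]
dispenser {'side': [([308.2, 254.0], 0.7)], 'top': [([308.0, 226.3], 0.74), ([326.8, 225.4], 0.38)]}
   [0.588  0.0653 0.0019] [0.0041 0.0041]
cap {'side': [], 'top': [([323.6, 224.6], 0.97)]}
0.6
```

View pics/side0.png

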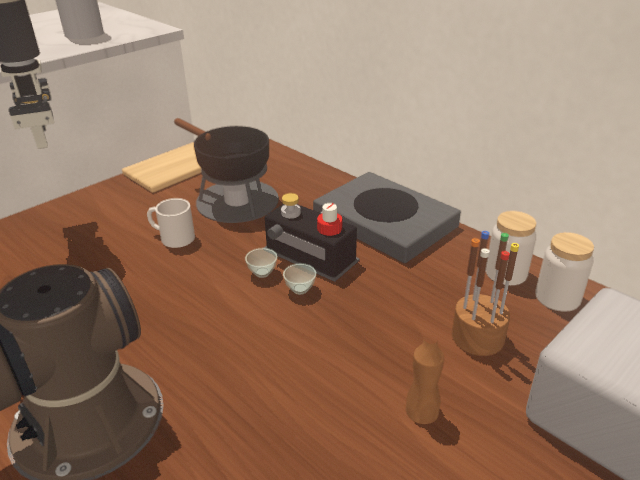

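View pics/top0.png

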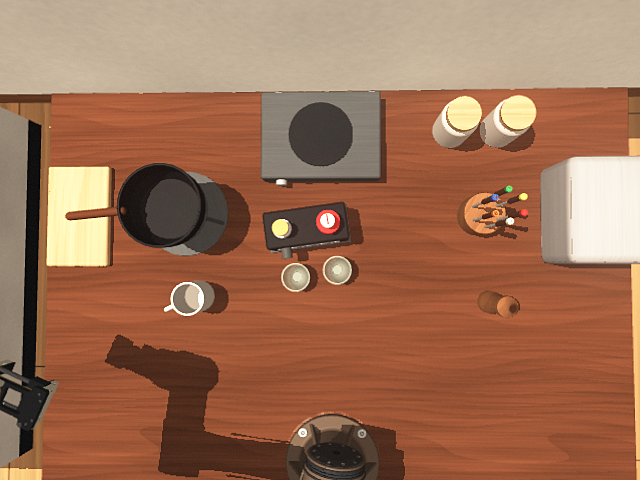

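```bash
python3 - <<'E'
from h import *
for c in("side","top"):arm.grab_frame(c)
import cv2
for t in["pot","forks","mill","mug","ramekin_a"]:
  for c,z in (("side",0),("top",0)):
    for d in arm.spot_point(t,c)[:2]: print(t,c,np.round(d["xy"]),round(d["score"],2),atz(c,d["xy"],.1 if t=="pot" else 0).round(3))
for t in["plunger","cap","knob_mid"]:
  for c in("side","top"):
    for d in arm.masks_of(t,c)[:1]:
      ys,xs=np.nonzero(d["pixels"]);print(t,c,d["score"],xs.min(),xs.max(),ys.min(),ys.max(),d["xy"])
E
```

```text
pot side [237. 164.] 0.77 [0.643 0.392 0.1  ]
pot top [169. 211.] 0.71 [0.62  0.388 0.1  ]
forks side [478. 338.] 0.77 [ 0.621 -0.366  0.   ]
forks top [476. 216.] 0.79 [ 0.619 -0.367  0.   ]
mill side [424. 415.] 0.61 [ 0.398 -0.402  0.   ]
mill top [491. 304.] 0.94 [ 0.395 -0.403  0.   ]
mug side [179. 233.] 0.83 [0.429 0.365 0.   ]
mug top [198. 298.] 0.92 [0.405 0.348 0.   ]
ramekin_a side [297. 290.] 0.77 [ 0.477 -0.007  0.   ]
ramekin_a side [477. 342.] 0.71 [ 0.61  -0.371  0.   ]
ramekin_a top [297. 277.] 0.97 [0.46  0.092 0.   ]
ramekin_a top [334. 271.] 0.93 [ 0.475 -0.005  0.   ]
plunger side 0.76 282 298 194 210 [289.1, 201.9]
plunger top 0.49 273 288 219 235 [279.7, 225.5]
cap side 0.71 318 341 204 234 [329.3, 221.1]
cap top 0.82 317 339 210 233 [327.2, 222.3]
knob_mid side 0.81 317 341 203 235 [325.8, 219.8]
knob_mid top 0.96 316 340 209 233 [328.3, 221.5]
```

The side view shows the plunger head at about (290,198) and the cap knob at about (330,213). In the top view they are at (282,228) and (328,221). Next I refine both by colour.

```bash
cat > m.py <<'E'
from h import *
def seg(img,kind,c):
    h,s,v=cv2.split(cv2.cvtColor(img,cv2.COLOR_RGB2HSV))
    m={"red":((h<8)|(h>172))&(s>180)&(v>110),"yel":(h>18)&(h<34)&(s>90)&(v>90),"white":(s<50)&(v>185)}[kind]
    x0,x1,y0,y1={"side":(275,350,188,242),"top":(265,348,205,245)}[c]
    w=np.zeros_like(m);w[y0:y1,x0:x1]=1;m=(m&(w>0)).astype(np.uint8)
    n,l,st,ce=cv2.connectedComponentsWithStats(m);k=1+st[1:,4].argmax()
    pts=cv2.findNonZero((l==k).astype(np.uint8));(x,y),r=cv2.minEnclosingCircle(pts)
    return st[k].tolist(),ce[k].round(1),(round(x,1),round(y,1),round(r,1))
E
python3 - <<'E'
from m import *
f={c:cv2.imread(f"pics/{c}0.png")[:,:,::-1].copy() for c in("side","top")}
for c in f:
    for k in("red","yel","white"): print(c,k,seg(f[c],k,c))
print("plunger top", atz("top",seg(f["top"],"yel","top")[1],.138), atz("side",seg(f["side"],"yel","side")[1],.134))
print("knob top", atz("top",seg(f["top"],"white","top")[1],.152),"skirt",atz("top",seg(f["top"],"red","top")[2][:2],.122), "side knob",atz("side",seg(f["side"],"white","side")[1],.140))
C=[cv2.resize(f["side"][185:245,265:355],None,fx=6,fy=6,interpolation=3),cv2.resize(f["top"][195:255,260:355],None,fx=6,fy=6,interpolation=3)[:,:540]]
cv2.imwrite("pics/crop.png",np.vstack(C)[:600*2,:,::-1] if 0 else cv2.resize(np.hstack(C),(800,267))[:,:,::-1])
E
```

```text
side red ([317, 214, 25, 22, 357], array([329.3, 225.8]), (329.2, 223.2, 13.3))
side yel ([282, 194, 16, 11, 141], array([289.9, 198.5]), (289.6, 198.5, 7.8))
side white ([323, 203, 14, 8, 74], array([329.2, 206.8]), (329.4, 206.5, 6.6))
top red ([318, 212, 22, 22, 116], array([333. , 224.2]), (328.5, 222.5, 11.9))
top yel ([272, 219, 16, 17, 201], array([279.6, 227. ]), (279.5, 227.0, 8.1))
top white ([320, 213, 15, 15, 147], array([327.3, 220.1]), (327.1, 219.9, 7.2))
plunger top [0.57882754 0.11702201 0.138     ] [0.58014687 0.11820042 0.134     ]
knob top [0.59334541 0.00776543 0.152     ] skirt [0.59052567 0.00592796 0.122     ] side knob [0.60837    0.02203052 0.14      ]
```

View pics/crop.png

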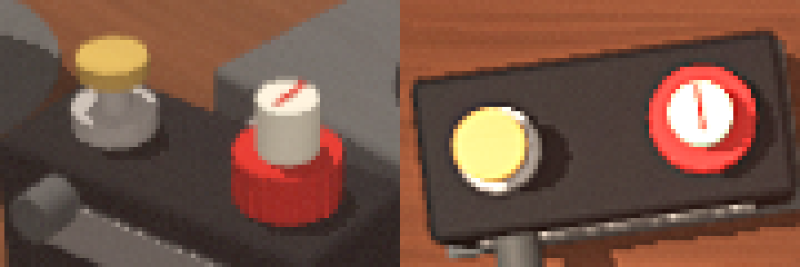

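Call:
move_arm([
  [15.7, -25.2, 0, 0, 0, -3.4],
  [15.7, -25.2, 0, 0, 0, -3.4],
  [15.7, -25.2, 0, 0, 0, -3.4],
  [15.7, -25.2, 0, 0, 0, -3.4],
  [15.7, -25.2, 0, 0, 0, -3.4],
], claw=255, squeeze=20)

```text
t: 1.92
eef_pos: [0.3448, 0.4932, 0.4047]
ee_rot: [-3.141, 0.0, -0.704]
force: [0.9, 0.7, -0.3]
width: 0.06
```

Call:
move_arm([
  [15.7, -25.2, 0, 0, 0, -3.4],
  [15.7, -25.2, 0, 0, 0, -3.4],
  [15.7, -25.2, 0, 0, 0, -3.4],
  [15.7, -25.2, 0, 0, 0, -3.4],
  [15.7, -25.2, 0, 0, 0, -3.4],
])

```text
t: 2.33
eef_pos: [0.4233, 0.3671, 0.4049]
ee_rot: [-3.141, 0.0, -1.001]
force: [0.2, 0.8, -0.2]
width: 0.0267
```

Call:
move_arm([
  [15.7, -25.2, 0, 0, 0, -3.4],
  [15.7, -25.2, 0, 0, 0, -3.4],
  [15.7, -25.2, 0, 0, 0, -3.4],
  [15.7, -25.2, 0, 0, 0, -3.4],
  [15.7, -25.2, 0, 0, 0, -3.4],
])

```text
t: 2.75
eef_pos: [0.5019, 0.241, 0.405]
ee_rot: [-3.141, 0.0, -1.298]
force: [1.1, 0.5, 0.6]
width: 0.0004
```

Call:
move_arm([
  [15.7, -25.2, 0, 0, 0, -3.4],
  [15.7, -25.2, 0, 0, 0, -3.4],
  [15.7, -25.2, 0, 0, 0, -3.4],
  [15.7, -25.2, 0, 0, 0, -3.4],
  [15.7, -25.2, 0, 0, 0, -3.4],
])

```text
t: 3.17
eef_pos: [0.5804, 0.115, 0.4049]
ee_rot: [-3.141, 0.0, -1.594]
force: [1.0, 0.0, 0.3]
width: 0.0005
```

Call:
move_arm([
  [0, 2, -25, 0, 0, 0],
  [0, 0, -25, 0, 0, 0],
  [0, 0, -20, 0, 0, 0],
  [0, 0, -8, 0, 0, 0],
  [0, 0, -4, 0, 0, 0],
])

```text
t: 3.58
eef_pos: [0.5796, 0.1182, 0.3214]
ee_rot: [3.14, -0.001, -1.592]
force: [-0.1, -0.5, 0.4]
width: 0.0005
```

Call:
move_arm([
  [0, 0, -3, 0, 0, 0],
  [0, 0, -3, 0, 0, 0],
  [0, 0, -3, 0, 0, 0],
  [0, 0, -3, 0, 0, 0],
  [0, 0, -2, 0, 0, 0],
])

```text
t: 4.0
eef_pos: [0.5802, 0.1187, 0.3097]
ee_rot: [-3.139, 0.001, -1.591]
force: [-0.4, 0.3, 5.4]
width: 0.0002
```

Call:
move_arm([
  [0, 0, -2, 0, 0, 0],
  [0, 0, -2, 0, 0, 0],
  [0, 0, -1.5, 0, 0, 0],
  [0, 0, -1, 0, 0, 0],
  [0, 0, 0, 0, 0, 0],
])

```text
t: 4.42
eef_pos: [0.5802, 0.1188, 0.3043]
ee_rot: [-3.139, 0.001, -1.591]
force: [-3.6, 1.1, 14.0]
width: 0.0004
```

Call:
move_arm([
  [0, 0, -1, 0, 0, 0],
  [0, 0, -0.5, 0, 0, 0],
  [0, 0, 0, 0, 0, 0],
  [0, 0, 0, 0, 0, 0],
  [0, 0, 0, 0, 0, 0],
])

```text
t: 4.83
eef_pos: [0.5802, 0.1187, 0.3042]
ee_rot: [-3.138, 0.001, -1.59]
force: [-8.1, 0.6, 22.1]
width: 0.0003
```

The height stays at 0.304 m while the force rises to 22 N, so the plunger is on its stop. Next I rise, open the gripper and go over the cap.

Call:
move_arm([
  [0, 0, 10, 0, 0, 0],
  [0, 0, 20, 0, 0, 0],
  [0, 0, 25, 0, 0, 0],
  [0, 0, 25, 0, 0, 0],
  [0, 0, 15, 0, 0, 0],
])

```text
t: 5.25
eef_pos: [0.5801, 0.1185, 0.3986]
ee_rot: [-3.139, 0.001, -1.591]
force: [-0.2, -0.1, 0.3]
width: 0.0006
```

Call:
move_arm([
  [2.6, -22.2, 0, 0, 0, 0],
  [2.6, -22.2, 0, 0, 0, 0],
  [2.6, -22.2, 0, 0, 0, 0],
  [2.6, -22.2, 0, 0, 0, 0],
  [2.6, -22.2, 0, 0, 0, 0],
], claw=0)

```text
t: 5.67
eef_pos: [0.5927, 0.0065, 0.3958]
ee_rot: [-3.141, 0.0, -1.591]
force: [0.2, -0.1, -0.2]
width: 0.0282
```

Call:
move_arm([
  [0, 0, 0, 0, 0, 0],
  [0, 0, -10, 0, 0, 0],
  [0, 0, -10, 0, 0, 0],
  [0, 0, -10, 0, 0, 0],
  [0, 0, 0, 0, 0, 0],
])

```text
t: 6.08
eef_pos: [0.5919, 0.008, 0.3624]
ee_rot: [3.137, -0.001, -1.591]
force: [-0.2, 0.0, -0.7]
width: 0.0616
```

```bash
python3 - <<'E'
from m import *
f={c:arm.grab_frame(c) for c in("side","top")}
print("yel side",seg(f["side"],"yel","side")); print(arm.get_state()["q"].round(3))
C=[cv2.resize(f["side"][165:245,265:365],(400,320)),cv2.resize(f["top"][190:270,255:355],(400,320))]
cv2.imwrite("pics/a1.png",np.hstack(C)[:,:,::-1])
E
```

```text
yel side ([282, 193, 16, 12, 154], array([289.6, 198.7]), (289.7, 198.8, 7.9))
[ 0.343  0.254 -0.232  0.    -1.087 -0.363]
```

View pics/a1.png

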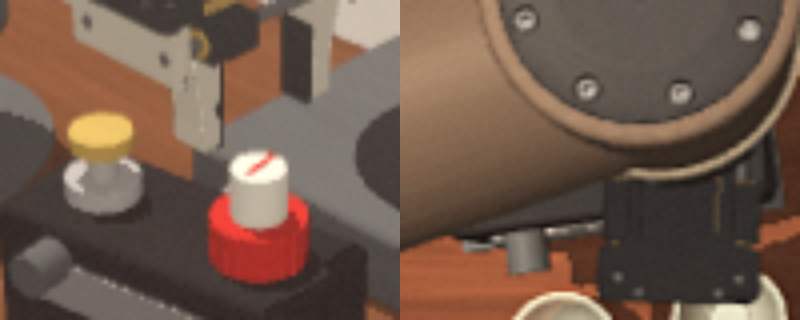

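The plunger is back up (crop, yellow head at about (100,135)). The open fingers stand above the knob, which is at about (258,185) in the crop.

Call:
move_arm([
  [1, 0, -10, 0, 0, 0],
  [0, 0, -20, 0, 0, 0],
  [0, 0, -15, 0, 0, 0],
  [0, 0, -8, 0, 0, 0],
  [0, 0, -4, 0, 0, 0],
])

```text
t: 6.6
eef_pos: [0.5936, 0.0076, 0.3072]
ee_rot: [3.14, -0.001, -1.591]
force: [1.4, -0.5, 0.2]
width: 0.0874
```

Call:
move_arm([
  [0, 0, -1, 0, 0, 0],
  [0, 0, 0, 0, 0, 0],
  [0, 0, 0, 0, 0, 0],
  [0, 0, 0, 0, 0, 0],
  [0, 0, 0, 0, 0, 0],
], claw=255, squeeze=20)

```text
t: 7.02
eef_pos: [0.594, 0.0075, 0.3084]
ee_rot: [-3.14, 0.0, -1.592]
force: [-0.8, -0.3, 0.9]
width: 0.06
```

Call:
move_arm([
  [0, 0, 0, 0, 0, 0],
  [0, 0, 0, 0, 0, 0],
  [0, 0, 0, 0, 0, 0],
  [0, 0, 0, 0, 0, 0],
  [0, 0, 0, 0, 0, 0],
])

```text
t: 7.43
eef_pos: [0.5942, 0.0075, 0.308]
ee_rot: [-3.14, 0.0, -1.591]
force: [1.3, -0.3, -0.2]
width: 0.0315
```

```bash
python3 - <<'E'
from h import *
s=arm.get_state();print(s["t"],s["force"].round(1),s["moment"].round(2),s["width"],s["eef_pos"])
f=arm.grab_frame("side")
cv2.imwrite("pics/a2.png",cv2.resize(f[165:245,265:365],(500,400))[:,:,::-1])
E
```

```text
7.4333 [ 1.3 -0.3 -0.2] [ 0.07 -0.83  0.02] 0.031455460176157635 [0.5942272  0.00751061 0.30798013]
```

View pics/a2.png

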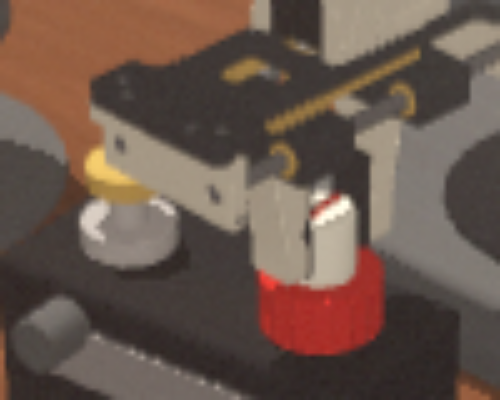

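Grasp confirmed: the fingers straddle the knob just above the skirt, with the width at 31.5 mm. Now I try one direction.

Call:
move_arm([
  [0, 0, 0, 0, 0, 3],
  [0, 0, 0, 0, 0, 3],
  [0, 0, 0, 0, 0, 3],
  [0, 0, 0, 0, 0, 3],
  [0, 0, 0, 0, 0, 0],
])

```text
t: 7.9
eef_pos: [0.5945, 0.0073, 0.308]
ee_rot: [-3.14, -0.0, -1.38]
force: [4.6, -2.0, -0.5]
width: 0.0312
```

```bash
python3 - <<'E'
from h import *
s=arm.get_state();print(s["t"],s["force"].round(1),s["moment"].round(2),s["joint_efforts"].round(2),s["ee_rot"])
E
```

```text
7.9 [ 4.6 -2.  -0.5] [-0.61 -1.61 -0.33] [  1.48 -50.58  23.73   5.05  -1.2    1.26] [-3.13986586e+00 -3.27224509e-04 -1.38028279e+00]
```

Call:
move_arm([
  [0, 0, 0, 0, 0, 2],
  [0, 0, 0, 0, 0, 2],
  [0, 0, 0, 0, 0, 0],
  [0, 0, 0, 0, 0, 0],
  [0, 0, 0, 0, 0, 0],
])

```text
t: 8.32
eef_pos: [0.5945, 0.0074, 0.308]
ee_rot: [-3.14, -0.0, -1.315]
force: [5.1, -1.7, -1.6]
width: 0.0316
```

```bash
python3 - <<'E'
from h import *
s=arm.get_state();print(s["t"],s["force"].round(1),s["moment"].round(2),s["joint_efforts"].round(2),s["ee_rot"])
E
```

```text
8.3167 [ 5.1 -1.7 -1.6] [-0.53 -1.97 -0.35] [  1.45 -50.87  23.35   4.99  -1.57   0.36] [-3.13982875e+00 -3.35872236e-04 -1.31507124e+00]
```

Call:
move_arm([
  [0, 0, 0, 0, 0, -5],
  [0, 0, 0, 0, 0, -5],
  [0, 0, 0, 0, 0, -5],
  [0, 0, 0, 0, 0, -5],
  [0, 0, 0, 0, 0, 0],
])

```text
t: 8.73
eef_pos: [0.5942, 0.0078, 0.3079]
ee_rot: [-3.141, 0.001, -1.667]
force: [3.3, 0.1, 0.2]
width: 0.0313
```

```bash
python3 - <<'E'
from h import *
s=arm.get_state();print(s["t"],s["force"].round(1),s["moment"].round(2),s["joint_efforts"].round(2),s["ee_rot"])
E
```

```text
8.7333 [3.3 0.1 0.2] [ 0.42 -1.42  0.01] [ -0.44 -50.27  23.4    5.64  -1.38  -1.57] [-3.14057138e+00  6.25194561e-04 -1.66693155e+00]
```

Call:
move_arm([
  [0, 0, 0, 0, 0, -5],
  [0, 0, 0, 0, 0, -5],
  [0, 0, 0, 0, 0, -5],
  [0, 0, 0, 0, 0, -5],
  [0, 0, 0, 0, 0, 0],
])

```text
t: 9.15
eef_pos: [0.5939, 0.0074, 0.3078]
ee_rot: [-3.141, 0.0, -2.013]
force: [1.9, -0.8, 0.7]
width: 0.0313
```

```bash
python3 - <<'E'
from h import *
s=arm.get_state();print(s["t"],s["force"].round(1),s["moment"].round(2),s["joint_efforts"].round(2),s["ee_rot"])
f=arm.grab_frame("side")
cv2.imwrite("pics/a3.png",cv2.resize(f[165:245,265:365],(500,400))[:,:,::-1])
E
```

```text
9.15 [ 1.9 -0.8  0.7] [-0.08 -0.89 -0.02] [  0.33 -49.65  23.89   5.41  -0.82  -1.55] [-3.14142220e+00  1.89270366e-05 -2.01279661e+00]
```

View pics/a3.png

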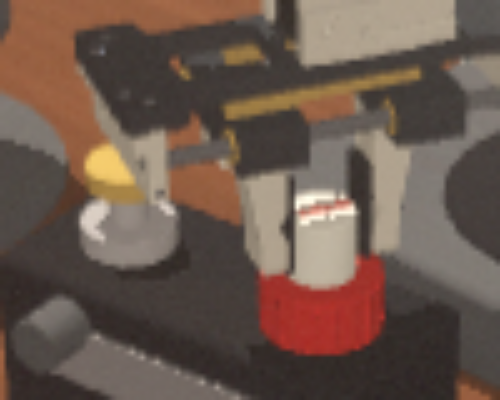

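The positive way stops hard: the moment saturates at 0.35 N m. The negative way is free, and the red mark at about (327,210) turns with the jaws. I continue to about −1.4 rad.

Call:
move_arm([
  [0, 0, 0, 0, 0, -5],
  [0, 0, 0, 0, 0, -5],
  [0, 0, 0, 0, 0, -5],
  [0, 0, 0, 0, 0, -5],
  [0, 0, 0, 0, 0, -5],
])

```text
t: 9.62
eef_pos: [0.5935, 0.0077, 0.3077]
ee_rot: [3.141, -0.0, -2.447]
force: [0.0, 1.1, 2.8]
width: 0.0313
```

Call:
move_arm([
  [0, 0, 0, 0, 0, -5],
  [0, 0, 0, 0, 0, -5],
  [0, 0, 0, 0, 0, -5],
  [0, 0, 0, 0, 0, -5],
  [0, 0, 0, 0, 0, -2.5],
])

```text
t: 10.03
eef_pos: [0.5936, 0.0077, 0.3077]
ee_rot: [3.141, -0.0, -2.84]
force: [0.2, 1.0, 3.1]
width: 0.0315
```

Call:
move_arm([
  [0, 0, 0, 0, 0, 0],
  [0, 0, 1, 0, 0, 0],
  [0, 0, 1, 0, 0, 0],
  [0, 0, 1, 0, 0, 0],
  [0, 0, 1, 0, 0, 0],
])

```text
t: 10.45
eef_pos: [0.5938, 0.0075, 0.3115]
ee_rot: [3.141, -0.0, -2.838]
force: [2.1, 1.0, -2.1]
width: 0.0314
```

```bash
python3 - <<'E'
from h import *
s=arm.get_state();print(s["t"],s["force"].round(1),s["moment"].round(2),s["eef_pos"],s["ee_rot"])
E
```

```text
10.45 [ 2.1  1.  -2.1] [ 0.63 -0.85  0.07] [0.59377491 0.00745267 0.31147007] [ 3.14146028e+00 -4.50056969e-04 -2.83816875e+00]
```

It has risen 3.8 mm with only about −2 N on it, so it is free. I lift on to about 8 cm above the neck.

Call:
move_arm([
  [0, 0, 2, 0, 0, 0],
  [0, 0, 2, 0, 0, 0],
  [0, 0, 3, 0, 0, 0],
  [0, 0, 3, 0, 0, 0],
  [0, 0, 4, 0, 0, 0],
])

```text
t: 10.87
eef_pos: [0.5936, 0.0072, 0.3259]
ee_rot: [-3.141, -0.001, -2.84]
force: [0.4, 0.2, -1.9]
width: 0.0313
```

Call:
move_arm([
  [0, 0, 6, 0, 0, 0],
  [0, 0, 9, 0, 0, 0],
  [0, 0, 9, 0, 0, 0],
  [0, 0, 9, 0, 0, 0],
  [0, 0, 9, 0, 0, 0],
])

```text
t: 11.28
eef_pos: [0.5938, 0.0074, 0.369]
ee_rot: [-3.142, 0.001, -2.84]
force: [0.0, -0.6, -1.0]
width: 0.0316
```

Call:
move_arm([
  [0, 0, 9, 0, 0, 0],
  [0, 0, 9, 0, 0, 0],
  [0, 0, 9, 0, 0, 0],
  [0, 0, 9, 0, 0, 0],
  [0, 0, 5, 0, 0, 0],
])

```text
t: 11.7
eef_pos: [0.594, 0.0074, 0.4102]
ee_rot: [-3.141, 0.001, -2.839]
force: [-0.2, -0.4, -0.7]
width: 0.0311
```

Call:
move_arm([
  [0, 0, 0, 0, 0, 0],
  [0, 0, 0, 0, 0, 0],
  [0, 0, 0, 0, 0, 0],
  [0, 0, 0, 0, 0, 0],
  [0, 0, 0, 0, 0, 0],
])

```text
t: 12.12
eef_pos: [0.5938, 0.0074, 0.4081]
ee_rot: [3.142, -0.001, -2.84]
force: [-0.7, 0.3, -1.4]
width: 0.0315
```

```bash
python3 - <<'E'
from m import *
s=arm.get_state();print(s["t"],s["force"].round(1),s["eef_pos"],s["width"])
f=arm.grab_frame("side");g=arm.grab_frame("top")
print("yel",seg(f,"yel","side")[:2])
cv2.imwrite("pics/a4.png",cv2.resize(f[125:305,225:375],(500,600))[:,:,::-1])
for d in arm.spot_point("cap","side")[:1]: print(d)
for n in("ramekin_a","mug","pot"):
  for d in arm.spot_point(n,"side")[:2]: print(n,np.round(d["xy"]),d["score"])
E
```

```text
12.1167 [-0.7  0.3 -1.4] [0.59377712 0.00741696 0.40806235] 0.031541084370322554
yel ([282, 194, 16, 11, 152], array([289.6, 198.8]))
{'xy': [329.3, 189.3], 'score': 0.69}
ramekin_a [299. 290.] 0.97
ramekin_a [261. 275.] 0.86
mug [180. 235.] 0.81
pot [236. 168.] 0.69
pot [288. 197.] 0.61
```

View pics/a4.png

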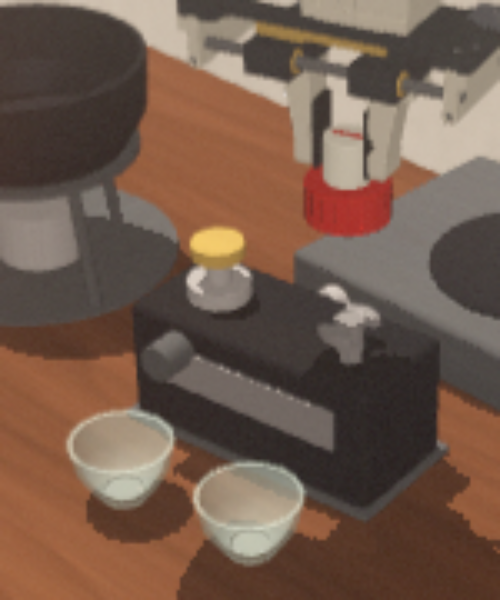

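The cap hangs upright in the fingers at about (347,195), clear above the bare neck at about (350,320). The plunger is up and the ramekins haven't moved, so I hand it in.

```bash
python3 -c "
from station import arm
arm.job_done()"
```

```text
the job is handed in; nothing more can be done
```

The refill cap is off. I handed the job in at about 12 s of the 54 s with the cap held upright in the gripper, its rim about 8 cm above the neck.

- **Plunger:** I pressed it with closed fingers until the height stayed at 0.304 m while the force rose to 22 N, so it was on its stop. In the last picture it is back up at its original place.
- **Cap:** The positive way (counter-clockwise from above) stopped hard, with the moment holding at 0.35 N m as the grip slipped. The negative way (clockwise) turned freely. After roughly 1.4 rad it lifted off with only a newton or two of pull.
- **Last checks:** Finger width was 31.5 mm on the 32 mm knob and the arm was still. The cap's axis was over the neck, judged from the gripper pose. The ramekins, mug and pot showed within about 4 pixels of where they were. I did not re-measure the forks and mill; the arm did not go near them. No check failed or disagreed.

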